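# Index the inspection camera over the circuit board

## Robot

A 7-joint arm with a two-finger parallel gripper is mounted at the origin on the work surface. World frame = base frame: x ahead of the robot, y to its left, z up, the work surface at z = 0. Lengths are in m, angles in rad, forces in N, time in s.
With the tool pointing down it reaches from about 0.4 to 0.85 m from the base axis. Payload 4.5 kg.
Tool frame: the origin (TCP) lies on the centre line of the jaws, within the pads' length; the fingertips stand 25 mm ahead of it and the grasp point (between the pads) lies 6 mm ahead of it; z points along the fingers, y is the direction in which the jaws open and shut (so a half turn about z gives the same grasp; the last joint's range is limited). The gripper opens to 88 mm and grips with 3 to 60 N. Pads are 18 mm wide; open, the fingers measure 123 mm over their backs; the gripper's body (75 mm by 187 mm) begins 45 mm behind the grasp point.
Start: joints at [-1.09, 0.689, -0.195, 1.565, 0.157, 0.902, -0.215], TCP at [0.27, 0.564, 0.264] pointing down, gripper open.
Joint ranges: [-3.01, 3.01], [-0.46, 2.08], [-1.47, 1.51], [0.13, 2.56], [-1, 4.14], [0.04, 2.09], [-2.66, 2.66]. Speed limits (rad/s): [2.57, 2.57, 3.14, 3.14, 3.14, 3.14, 3.14].

## Interface

Orientations are given as a unit quaternion [x, y, z, w].
In Python, from plant import r, eyes gives the robot as it stands.
- The arm moves only by the tool servo_tool, never from a script. Its argument "deltas" is a list of rows, each an object of numbers: "dx", "dy", "dz": the shift along the tool's x, y, z in units of 60 mm (1.0 is 60 mm); "ax", "ay", "az": the turn, a rotation vector about the tool's x, y, z in units of 6 degrees (1.0 is 6 degrees); "hand": the finger opening in mm, from 0 to 88.1. A call has 1 to 10 rows; each row is the pose to reach, as a shift and turn from the pose commanded when the call began, along the tool's axes at that moment; what a row does not reach only later rows make up. A row lasts 1/8 s, in which the tool goes at most 62.5 mm and 10.7 degrees, less where a joint would pass 70% of its speed; a pose out of reach is approached as far as the arm can. A call with a gripper value outside its range is refused whole. The fingers move at their own pace and stop on an object; "newtons" is the grip in N (left out, the last holds). Time passes only in rows, so rows that repeat a pose let the fingers close. It gives the time, the measured TCP pose, the force and the opening at its end, in the units of the state.
- r.get_state(): the state, without advancing time (a new reading comes with each control period).
- eyes.snapshot(name): name is "scene" or "top"; returns (picture, depth): 420x560x3 uint8, red, green, blue; 420x560 float32, m along the optical axis (not along the pixel's ray), 0 where there is no reading.
- eyes.camera_model(name): a dict with "fx", "fy", "cx", "cy" (pixels), "pose" (4x4, takes a point from camera to world coordinates). Camera axes: x right, y up, looking along -z (the intrinsics and any distortion apply to the point x, -y, -z); pixel columns grow to the right and rows downward; lengths in m; the calibration is good to about 2 mm. A picture is of the moment at which its call begins. camera_model takes no time and is no camera call.
- r.finish_job(): hands the job in, once; it reports no verdict.
The state is a dict: "clock": time; "q": joint angles; "qd": joint speeds; "joint_torque": joint torques, N m; "tool_pos": TCP position; "eef_rot": TCP orientation; "contact_force": force on the tool from outside, world axes, zero at the start; "moment": the same for the moment, N m; "opening": opening from 0.0 (shut) to 1.0 (fully open).
Only numpy, scipy, OpenCV 4.12 (cv2) and the standard library are available. Lean on these libraries where they do the work, as an engineer would, in place of code of your own. Each camera call takes 0.05 s, during which the arm holds its last target.

## Task

Without gripping anything, hook a fingertip under the top of the pull ring, lift the spring index pin out of its hole, swing the arm by exactly one hole so that the camera at its far end stands over the carrier with the circuit board (not the empty one), and let the pin spring fully home in that hole. Go gently on the ring, never pinch it, do not swing the arm past that hole or over to the empty carrier, leave the things lying around the fixture where they are, and finish clear of everything.

Things in the scene. Friction and masses are not known exactly. Their poses are not given: they have to be found in the camera images.
- pivot (a point): Point on the upright axis of the swing arm, 74 mm above the table, at the robot's end of the inspection fixture (fixed dark base plate, 330 x 270 mm). The flat aluminium arm (34 mm wide, top 64 mm above the table) runs from here away from the robot: first the pin with its ring, 135 mm out, then the camera at its far end, 225 mm out. Pivot cap 80 mm high.
- swing (a joint): Angle of the swing arm about the pivot, rad, positive anticlockwise from above. The fixed index plate under it has five holes 0.384 rad (22 deg) apart; the pin starts in the middle one, at 0. The hinge is slightly stiff (0.06 N m) and stays where it is left; with the pin home it has about 0.008 rad of play either way.
- pin (a joint): Lift of the spring index pin, m: 0 = home in a hole, at most 0.022. The pin slides upright in the arm, 135 mm from the pivot axis. Home, it reaches 12 mm into the plate: above 0.012 it is clear and the arm swings. The spring presses it down with about 4 N at 0, 6 N at 0.022. Let go between holes it rides on the plate at 0.012 and drops into the next hole it comes over.
- ring: Steel pull ring fixed upright on the pin, 52 mm inside and 66 mm outside, of 7 mm round bar. Origin at its centre, on the pin axis, 126 mm above the table with the pin home. It lifts with the pin and turns with the arm. Its y and z (up) axes lie in the ring's plane; x goes level through the ring, along the arm from pivot to camera.
- ring_top (a point): Top of the ring's opening, the underside of its bar, 26 mm above the ring's centre: the place to lift. A fingertip tilted about 45 deg can go under it from either side, pointing down and away from the robot (over the pivot) or down and back towards it (over the camera); on both sides there is free room down to the arm.
- lens (a point): Middle of the lens under the black camera (46 x 42 x 46 mm, top 116 mm with its screw above the table) at the far end of the arm, 225 mm from the pivot axis, 90 mm beyond the ring. Starts over the chequered calibration tile.
- board (a point): Middle of the top of the circuit board in its carrier. Grey square carrier, 64 mm wide and 14 mm high, fixed on the base plate beside the calibration tile, exactly one hole from it, left or right; the populated circuit board (55 mm square) lies in it.
- empty (a point): Middle of the floor of the empty carrier, the same grey square tray with nothing in it, on the other side of the calibration tile.
- spool: Loose solder spool standing on its flange, 50 mm diameter, 50 mm high, origin under its centre. Leave it alone.
- pot: Loose brass bowl for tip cleaning, 64 mm across, 45 mm high, origin under its centre. Leave it alone.
- driver: Loose screwdriver lying on the table, 170 mm long. Leave it alone.
- meter: Loose handheld meter lying on the table, 130 x 70 x 37 mm, origin under its centre. Leave it alone.

How it is judged:
On the way, in this order (a step that is already met when the one before it is completed fails the run):
1. the pin is lifted clear of the starting hole (value of joint pin above 0.012 m and horizontal distance between lens and board above 0.07 m), for 0.05 s.
2. the pin is home in the hole that puts the camera over the circuit board (value of joint pin below 0.002 m and horizontal distance between lens and board below 0.005 m), for 0.2 s.
At the end, for the whole second after the job is handed in: The lens stands within 5 mm (level) of the middle of the circuit board, the pin is home within 2 mm, the arm is at rest and the ring released (all of step 2 and value of joint swing between -0.41 and 0.41 rad and velocity of joint swing between -0.02 and 0.02 rad/s and contact force between the fingers and ring below 0.1 N); the robot touches nothing.
It fails at once if the arm is swung past the next hole (more than 0.5 rad) (value of joint swing above 0.5 rad or value of joint swing below -0.5 rad).
It fails at once if the camera is brought over the empty carrier (horizontal distance between lens and empty below 0.02 m).
It fails at once if the ring is pinched or forced (over 30 N) (contact force between the fingers and ring above 30 N).
It fails at once if one of the loose things around the fixture is moved by more than 15 mm (distance of any of spool, pot, driver, meter from where it was at the start of the episode above 0.015 m).
It also fails if it takes over 58 s, if anything falls off the work surface, if the arm or the gripper's body presses on something with over 40 N, if the wrist force passes 120 N, or if a joint passes its speed limit or range.

## Working session

There is one attempt and no reset: what is moved stays moved. The work goes in short steps, Python scripts to look and compute and a tool call to move; the robot and the scene stay as the last step left them, time stands still between calls to the robot, and variables do not carry over. Pictures are saved under pics/ and viewed, and the job is handed in when it is done.

Besides the shell and the picture viewer there is one more tool, called after "Request:" as name(argument=value, ...) on one line, values as JSON. servo_tool: Moves the arm, as the interface text tells. Its arguments: {"type":"object","properties":{"deltas":{"type":"array","items":{"type":"object","properties":{"dx":{"type":"number"},"dy":{"type":"number"},"dz":{"type":"number"},"ax":{"type":"number"},"ay":{"type":"number"},"az":{"type":"number"},"hand":{"type":"number"}}}},"newtons":{"type":"number"}},"required":["deltas"]}

```bash
ls; mkdir -p pics; python3 - <<'E'
from plant import r, eyes
import cv2, numpy as np
print(r.get_state())
for n in ("scene","top"):
    p,d=eyes.snapshot(n)
    cv2.imwrite(f"pics/{n}0.png",p[:,:,::-1]); np.save(f"pics/{n}0.npy",d)
    m=eyes.camera_model(n); print(n,m)
E
```

```text
pics
{'clock': 0.0, 'q': array([-1.09021308,  0.68998997, -0.19447677,  1.56635391,  0.15731503,
        0.90248949, -0.21509409]), 'qd': array([-0.00040287, -0.00302489, -0.00093605, -0.00049061, -0.0006663 ,
       -0.00073933,  0.00047177]), 'joint_torque': array([ 4.33505265e-04, -5.27568233e+01, -1.26675993e+00, -1.53422105e+01,
       -5.26645279e-02,  6.65385291e-03,  1.76286744e-04]), 'tool_pos': array([0.26984953, 0.56308846, 0.26290268]), 'eef_rot': array([ 2.21502981e-01,  9.75159256e-01, -9.16945774e-04, -1.22133079e-04]), 'contact_force': array([-6.79135512e-03, -5.48600719e-05, -4.92988409e-01]), 'moment': array([-0.02229595,  0.03828056, -0.07650652]), 'opening': 0.9997008637576626}
scene {'fx': 447.0695857998556, 'fy': 447.0695857998556, 'cx': 279.8234443066707, 'cy': 215.016325060161, 'pose': array([[ 0.05156126, -0.63835736,  0.76801128,  1.32954431],
       [ 0.99860145,  0.04195565, -0.03216938,  0.02530664],
       [-0.01168685,  0.76859587,  0.63962787,  0.74410707],
       [ 0.        ,  0.        ,  0.        ,  1.        ]])}
top {'fx': 529.9556124675812, 'fy': 529.9556124675812, 'cx': 273.13286224271434, 'cy': 213.05382288325038, 'pose': array([[-0.01063328,  0.97837505, -0.20656523,  0.34214765],
       [-0.99992842, -0.00927052,  0.00756406,  0.04286423],
       [ 0.00548553,  0.20663088,  0.97840359,  1.38181188],
       [ 0.        ,  0.        ,  0.        ,  1.        ]])}
```

View pics/scene0.png

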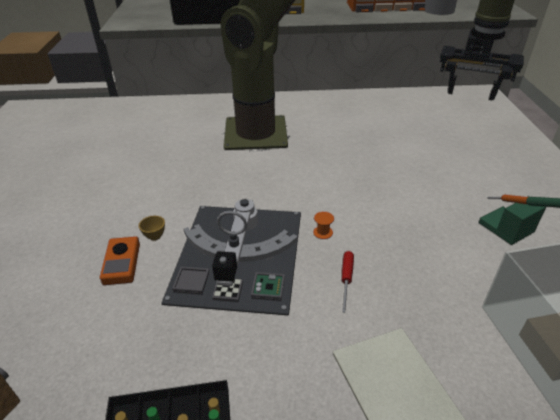

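View pics/top0.png

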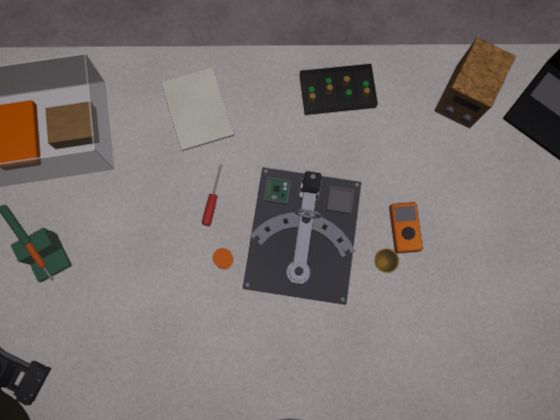

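The scene view shows the ring near (232,222), the board right of the tile at (268,287) and the empty tray at (190,280). In the top view the board is at (277,189), the empty tray at (341,200), the pivot cap at (299,271), the ring near (310,213) and the camera at (312,181). The board is on the +y side. I'll zoom in and measure next.

```bash
python3 - <<'E'
import cv2
a=cv2.imread("pics/scene0.png")[190:315,160:310]; b=cv2.imread("pics/top0.png")[160:310,235:370]
cv2.imwrite("pics/sc_z.png",cv2.resize(a,None,fx=4.8,fy=4.8,interpolation=cv2.INTER_CUBIC)[:600])
cv2.imwrite("pics/tp_z.png",cv2.resize(b,None,fx=4,fy=4,interpolation=cv2.INTER_CUBIC))
E
```

```text
(no output)
```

View pics/sc_z.png

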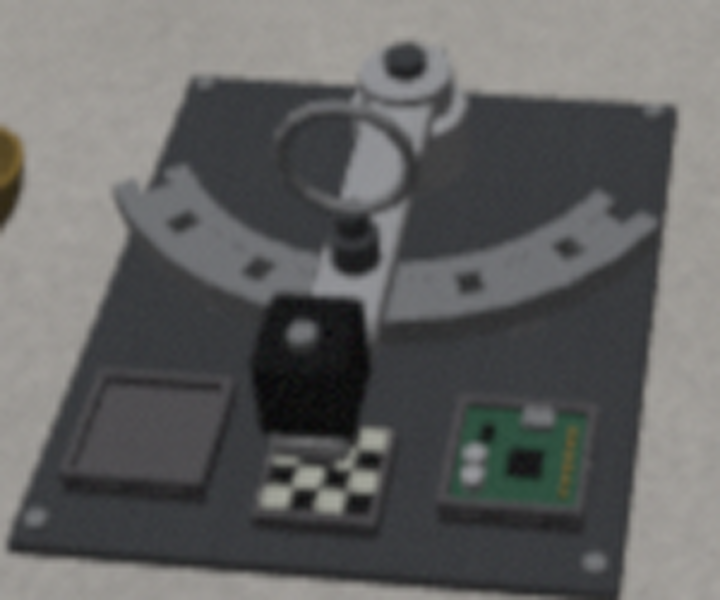

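View pics/tp_z.png

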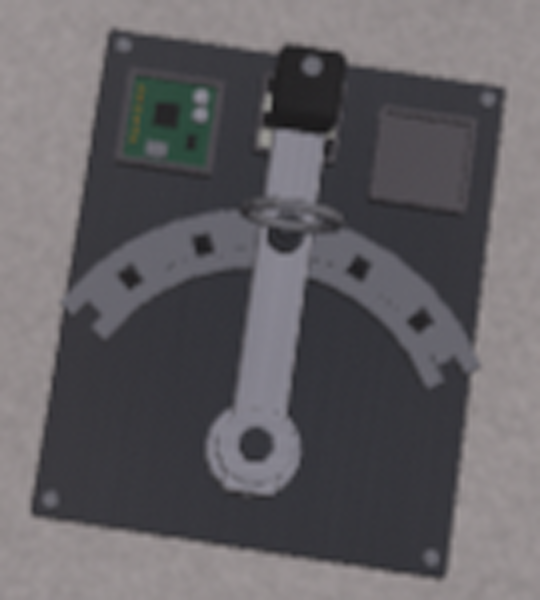

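```bash
cat > h.py <<'E'
import numpy as np, cv2
from plant import eyes
def ray(n,u,v):
    m=eyes.camera_model(n);T=m["pose"]
    d=np.array([(u-m["cx"])/m["fx"],-(v-m["cy"])/m["fy"],-1.]);return T[:3,3],T[:3,:3]@d
def tri(ps,pt):
    (o1,d1),(o2,d2)=ray("scene",*ps),ray("top",*pt)
    A=np.stack([d1,-d2],1);s=np.linalg.lstsq(A,o2-o1,rcond=None)[0]
    a,b=o1+s[0]*d1,o2+s[1]*d2
    return (a+b)/2,np.linalg.norm(a-b)
def atz(n,u,v,z):
    o,d=ray(n,u,v);return o+d*(z-o[2])/d[2]
E
python3 - <<'E'
from h import *
S=lambda x,y:(x/4.8-.4+160,y/4.8-.4+190); P=lambda x,y:(x/4-.4+235,y/4-.4+160)
pts={"pivotcap":((404,57),(256,443),.08),"ring":((345,160),(293,216),.126),"screw":((302,332),(312,66),.116),
"board":((522,458),(170,122),.012),"empty":((150,430),(424,159),.006),"hole+1":((470,283),(203,244),.05),"hole-1":((258,268),(359,268),.05)}
R={}
for k,(a,b,z) in pts.items():
    p,e=tri(S(*a),P(*b));R[k]=p
    print(k,p.round(4),"gap",round(e,4),"s@z",atz("scene",*S(*a),z).round(4),"t@z",atz("top",*P(*b),z).round(4))
pv=R["pivotcap"]
for k in R:
    d=R[k]-pv;print(k,np.hypot(*d[:2]).round(4),np.degrees(np.arctan2(d[1],d[0])).round(2))
d=np.load("pics/top0.npy")
for u,v in ((298,271),(313,181),(277,189)):
    m=eyes.camera_model("top");o,r=ray("top",u,v);print((o+r*d[v,u]).round(4))
E
```

```text
pivotcap [ 0.4728 -0.027   0.078 ] gap 0.0026 s@z [ 0.4754 -0.0255  0.08  ] t@z [ 0.4726 -0.0282  0.08  ]
ring [ 0.6053 -0.0492  0.1248] gap 0.0036 s@z [ 0.6069 -0.0473  0.126 ] t@z [ 0.6051 -0.0509  0.126 ]
screw [ 0.7021 -0.0643  0.1157] gap 0.003 s@z [ 0.7025 -0.0627  0.116 ] t@z [ 0.7021 -0.0657  0.116 ]
board [0.6917 0.0232 0.0203] gap 0.0041 s@z [0.6844 0.0253 0.012 ] t@z [0.6938 0.021  0.012 ]
empty [ 0.6646 -0.1441  0.0203] gap 0.0045 s@z [ 0.6516 -0.1451  0.006 ] t@z [ 0.6683 -0.1483  0.006 ]
hole+1 [0.6043 0.0029 0.0449] gap 0.0031 s@z [0.6096 0.0046 0.05  ] t@z [0.6033 0.0015 0.05  ]
hole-1 [ 0.5875 -0.097   0.0448] gap 0.0031 s@z [ 0.5931 -0.0945  0.05  ] t@z [ 0.5867 -0.098   0.05  ]
pivotcap 0.0 0.0
ring 0.1344 -9.53
screw 0.2323 -9.23
board 0.2246 12.92
empty 0.2247 -31.39
hole+1 0.1348 12.8
hole-1 0.1344 -31.38
[ 0.4708 -0.0266  0.0821]
[ 0.6916 -0.0671  0.1082]
[0.6942 0.0214 0.022 ]
```

```bash
cat >> h.py <<'E'
from scipy.spatial.transform import Rotation as Ro
from plant import r
PV=np.array([.473,-.027]); PSI0=np.radians(-9.4)
def pose(psi,back,d,zc=.126,tilt=45,lat=0.):
    "finger axis through ring centre at height zc, TCP 'back' behind the ring plane crossing along tool z, gripper d towards +n"
    t=np.radians(tilt);u=np.array([np.cos(psi),np.sin(psi),0]);n=np.array([-u[1],u[0],0])
    z=u*np.sin(t)-np.array([0,0,np.cos(t)]);x=np.cross(n,z)
    C=np.array([*PV,zc])+.135*u
    return C-back*z+(d+lat)*n, Ro.from_matrix(np.stack([x,n,z],1))
def delta(p,R):
    s=r.get_state();R0=Ro.from_quat(s["eef_rot"]);
    print("clock",s["clock"],"pos",s["tool_pos"].round(4),"F",s["contact_force"].round(2),"open",round(s["opening"]*88.1,1))
    dp=R0.inv().apply(p-s["tool_pos"])/.06; da=(R0.inv()*R).as_rotvec(degrees=True)/6
    print("d",dp.round(3),"a",da.round(3))
E
python3 -c "
from h import *
p,R=pose(PSI0,.10,.0388);print(p);delta(p,R)"
```

```text
[0.5427631  0.00077888 0.19671068]
clock 0.1 pos [0.2699 0.5632 0.263 ] F [-0.05 -0.15  0.15] open 88.0
d [-8.151 -6.487  1.116] a [-1.075 -7.45  -2.552]
```

Request:
servo_tool(deltas=[{"dx":-0.4,"dy":-0.3,"dz":0,"ax":0,"ay":-0.3,"az":-0.1,"hand":60},{"dx":-1.2,"dy":-0.9,"ax":-0.1,"ay":-0.8,"az":-0.3,"hand":60},{"dx":-2.0,"dy":-1.6,"ax":-0.2,"ay":-1.5,"az":-0.6,"hand":60},{"dx":-2.8,"dy":-2.2,"ax":-0.3,"ay":-2.2,"az":-0.8,"hand":60},{"dx":-3.6,"dy":-2.8,"ax":-0.4,"ay":-3,"az":-1.1,"hand":60},{"dx":-4.4,"dy":-3.5,"ax":-0.5,"ay":-3.8,"az":-1.3,"hand":60},{"dx":-5.2,"dy":-4.1,"ax":-0.6,"ay":-4.5,"az":-1.6,"hand":60},{"dx":-6.0,"dy":-4.8,"ax":-0.7,"ay":-5.2,"az":-1.8,"hand":60},{"dx":-6.6,"dy":-5.3,"ax":-0.8,"ay":-5.8,"az":-2,"hand":60},{"dx":-7,"dy":-5.6,"ax":-0.9,"ay":-6.2,"az":-2.1,"hand":60}])

```text
schema error: expected keys dx, dy, dz, ax, ay, az, hand
```

```bash
python3 -c "
from h import *
p,R=pose(PSI0,.10,.0388);print(p);delta(p,R)"
```

```text
[0.5427631  0.00077888 0.19671068]
clock 0.1 pos [0.2699 0.5632 0.263 ] F [-0.05 -0.15  0.15] open 88.0
d [-8.151 -6.487  1.116] a [-1.075 -7.45  -2.552]
```

Request:
servo_tool(deltas=[{"dx":-0.4,"dy":-0.3,"dz":0,"ax":0,"ay":-0.3,"az":-0.1,"hand":60},{"dx":-1.2,"dy":-0.9,"dz":0,"ax":-0.1,"ay":-0.8,"az":-0.3,"hand":60},{"dx":-2.0,"dy":-1.6,"dz":0,"ax":-0.2,"ay":-1.5,"az":-0.6,"hand":60},{"dx":-2.8,"dy":-2.2,"dz":0,"ax":-0.3,"ay":-2.2,"az":-0.8,"hand":60},{"dx":-3.6,"dy":-2.8,"dz":0,"ax":-0.4,"ay":-3,"az":-1.1,"hand":60},{"dx":-4.4,"dy":-3.5,"dz":0,"ax":-0.5,"ay":-3.8,"az":-1.3,"hand":60},{"dx":-5.2,"dy":-4.1,"dz":0,"ax":-0.6,"ay":-4.5,"az":-1.6,"hand":60},{"dx":-6.0,"dy":-4.8,"dz":0,"ax":-0.7,"ay":-5.2,"az":-1.8,"hand":60},{"dx":-6.6,"dy":-5.3,"dz":0,"ax":-0.8,"ay":-5.8,"az":-2,"hand":60},{"dx":-7,"dy":-5.6,"dz":0,"ax":-0.9,"ay":-6.2,"az":-2.1,"hand":60}])

```text
clock: 1.35
tool_pos: [0.4704, 0.1245, 0.2626]
eef_rot: [0.123, 0.95, -0.061, 0.28]
contact_force: [-0.0, -0.7, 0.2]
opening: 0.683
```

```bash
python3 -c "
from h import *
p,R=pose(PSI0,.10,.0388);print(p);delta(p,R)"
```

```text
[0.5427631  0.00077888 0.19671068]
clock 1.35 pos [0.4704 0.1245 0.2626] F [-0.02 -0.72  0.24] open 60.1
d [-0.792 -1.608  1.924] a [-1.006 -1.986 -0.512]
```

Request:
servo_tool(deltas=[{"dx":-0.2,"dy":-0.4,"dz":0.4,"ax":-0.2,"ay":-0.4,"az":-0.1,"hand":60},{"dx":-0.4,"dy":-0.8,"dz":0.9,"ax":-0.5,"ay":-1.0,"az":-0.25,"hand":60},{"dx":-0.6,"dy":-1.2,"dz":1.4,"ax":-0.8,"ay":-1.6,"az":-0.4,"hand":60},{"dx":-0.75,"dy":-1.5,"dz":1.8,"ax":-1.0,"ay":-1.98,"az":-0.5,"hand":60},{"dx":-0.75,"dy":-1.5,"dz":1.8,"ax":-1.0,"ay":-1.98,"az":-0.5,"hand":60},{"dx":-0.75,"dy":-1.5,"dz":1.8,"ax":-1.0,"ay":-1.98,"az":-0.5,"hand":60}])

```text
clock: 2.1
tool_pos: [0.5381, 0.0102, 0.2013]
eef_rot: [0.077, 0.921, -0.031, 0.38]
contact_force: [0.4, -0.5, 1.0]
opening: 0.679
```

```bash
python3 -c "
from h import *
p,R=pose(PSI0,.10,.0388);print(p);delta(p,R)
for n in ('scene','top'):
    im,d=eyes.snapshot(n); np.save(f'pics/{n}1.npy',d)
    cv2.imwrite(f'pics/{n}1.png',im[:,:,::-1])
a=cv2.imread('pics/scene1.png')[130:280,160:310]; b=cv2.imread('pics/top1.png')[160:310,220:370]
cv2.imwrite('pics/z1.png',cv2.resize(cv2.hconcat([a,b]),None,fx=2.66,fy=3.5,interpolation=cv2.INTER_CUBIC))
cv2.imwrite('pics/z1.png',cv2.resize(a,None,fx=4,fy=4,interpolation=cv2.INTER_CUBIC))
cv2.imwrite('pics/y1.png',cv2.resize(b,None,fx=4,fy=4,interpolation=cv2.INTER_CUBIC))
"
```

```text
[0.5427631  0.00077888 0.19671068]
clock 2.1 pos [0.5381 0.0102 0.2013] F [ 0.36 -0.46  1.02] open 59.8
d [-0.018 -0.142  0.126] a [-0.004 -0.023 -0.015]
```

View pics/z1.png

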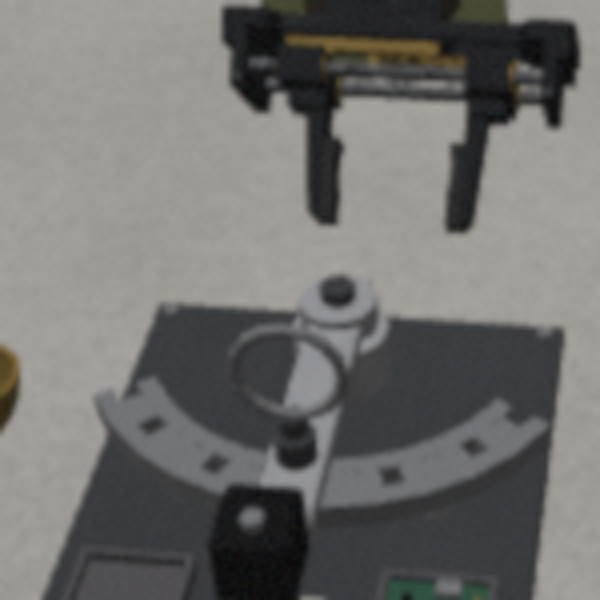

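View pics/y1.png

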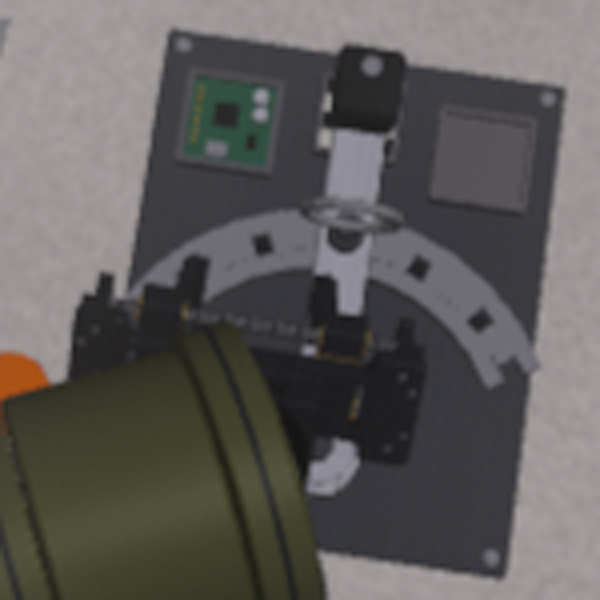

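Request:
servo_tool(deltas=[{"dx":-0.02,"dy":-0.08,"dz":0.3,"ax":0,"ay":-0.02,"az":-0.02,"hand":60},{"dx":-0.02,"dy":-0.14,"dz":0.6,"ax":0,"ay":-0.02,"az":-0.02,"hand":60},{"dx":-0.02,"dy":-0.14,"dz":0.8,"ax":0,"ay":-0.02,"az":-0.02,"hand":60},{"dx":-0.02,"dy":-0.14,"dz":0.8,"ax":0,"ay":-0.02,"az":-0.02,"hand":60},{"dx":-0.02,"dy":-0.14,"dz":0.8,"ax":0,"ay":-0.02,"az":-0.02,"hand":60}])

```text
clock: 2.82
tool_pos: [0.5707, -0.0047, 0.1678]
eef_rot: [0.076, 0.921, -0.032, 0.381]
contact_force: [-0.9, 0.2, 0.7]
opening: 0.68
```

```bash
cat >> h.py <<'E'
def look(k,c1=(170,180),c2=(235,150)):
    for n,(x,y) in (('scene',c1),('top',c2)):
        im,d=eyes.snapshot(n); cv2.imwrite(f'pics/{n}{k}.png',cv2.resize(im[y:y+100,x:x+130,::-1],None,fx=6,fy=6,interpolation=cv2.INTER_CUBIC))
E
python3 -c "
from h import *
p,R=pose(PSI0,.007,.0375);delta(p,R);look(2)"
```

```text
clock 2.825 pos [ 0.5707 -0.0047  0.1678] F [-0.93  0.25  0.73] open 59.9
d [-0.005 -0.006  0.874] a [-0.014 -0.005  0.002]
```

View pics/scene2.png

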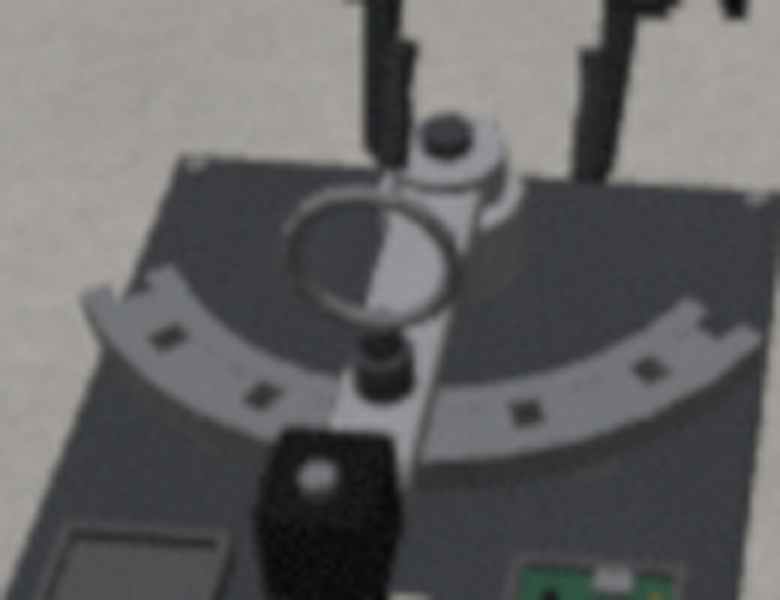

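View pics/top2.png

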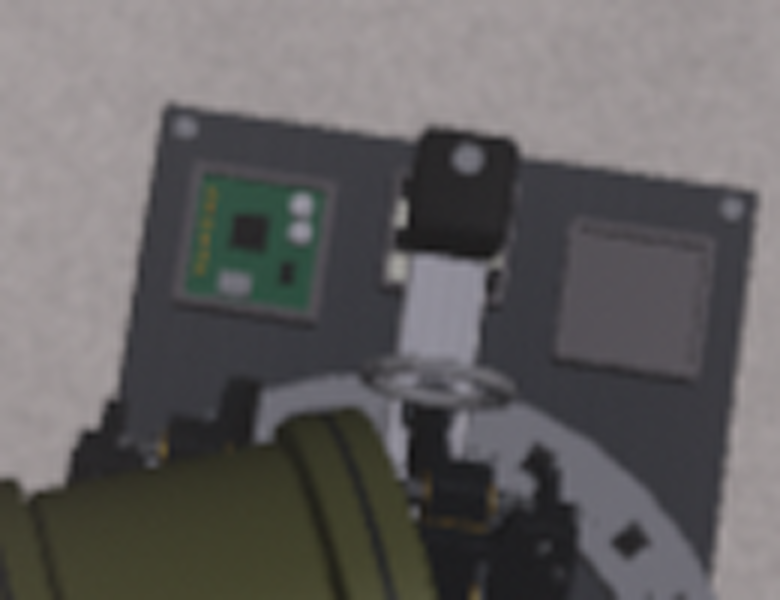

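Request:
servo_tool(deltas=[{"dx":0,"dy":-0.03,"dz":0.2,"ax":0,"ay":0,"az":0,"hand":60},{"dx":0,"dy":-0.03,"dz":0.4,"ax":0,"ay":0,"az":0,"hand":60},{"dx":0,"dy":-0.03,"dz":0.6,"ax":0,"ay":0,"az":0,"hand":60},{"dx":0,"dy":-0.03,"dz":0.75,"ax":0,"ay":0,"az":0,"hand":60},{"dx":0,"dy":-0.03,"dz":0.87,"ax":0,"ay":0,"az":0,"hand":60},{"dx":0,"dy":-0.03,"dz":0.87,"ax":0,"ay":0,"az":0,"hand":60},{"dx":0,"dy":-0.03,"dz":0.87,"ax":0,"ay":0,"az":0,"hand":60}])

```text
clock: 3.8
tool_pos: [0.6069, -0.0126, 0.1312]
eef_rot: [0.076, 0.921, -0.032, 0.381]
contact_force: [-0.4, -0.0, 0.3]
opening: 0.68
```

```bash
python3 -c "
from h import *
p,R=pose(PSI0,.007,.0375);delta(p,R);look(3)"
```

```text
clock 3.8 pos [ 0.6069 -0.0126  0.1312] F [-0.44 -0.03  0.31] open 59.9
d [-0.001  0.023  0.006] a [-0.012 -0.001  0.003]
```

View pics/scene3.png

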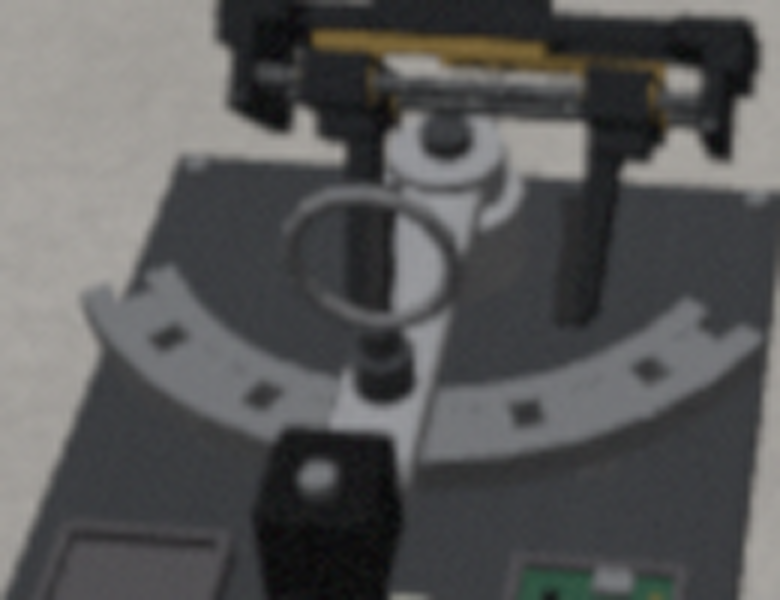

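View pics/top3.png

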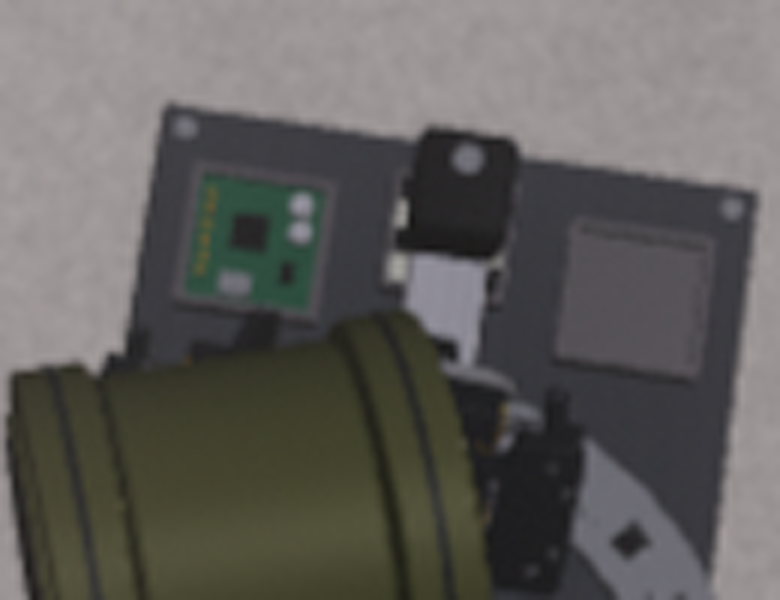

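Request:
servo_tool(deltas=[{"dx":-0.04,"dy":0,"dz":-0.04,"ax":0,"ay":0,"az":0,"hand":60},{"dx":-0.08,"dy":0,"dz":-0.08,"ax":0,"ay":0,"az":0,"hand":60},{"dx":-0.11,"dy":0,"dz":-0.11,"ax":0,"ay":0,"az":0,"hand":60},{"dx":-0.13,"dy":0,"dz":-0.13,"ax":0,"ay":0,"az":0,"hand":60},{"dx":-0.15,"dy":0,"dz":-0.15,"ax":0,"ay":0,"az":0,"hand":60},{"dx":-0.17,"dy":0,"dz":-0.17,"ax":0,"ay":0,"az":0,"hand":60},{"dx":-0.19,"dy":0,"dz":-0.19,"ax":0,"ay":0,"az":0,"hand":60},{"dx":-0.2,"dy":0,"dz":-0.2,"ax":0,"ay":0,"az":0,"hand":60},{"dx":-0.2,"dy":0,"dz":-0.2,"ax":0,"ay":0,"az":0,"hand":60}])

```text
clock: 5.03
tool_pos: [0.6066, -0.0126, 0.1478]
eef_rot: [0.076, 0.921, -0.032, 0.381]
contact_force: [-4.3, 1.0, -5.1]
opening: 0.683
```

```bash
python3 -c "
from h import *
p,R=pose(PSI0,.007,.0375,zc=.156);delta(p,R);look(4)"
```

```text
clock 5.025 pos [ 0.6066 -0.0126  0.1478] F [-4.26  0.97 -5.06] open 60.1
d [-0.161  0.024 -0.148] a [-0.014 -0.01   0.002]
```

View pics/scene4.png

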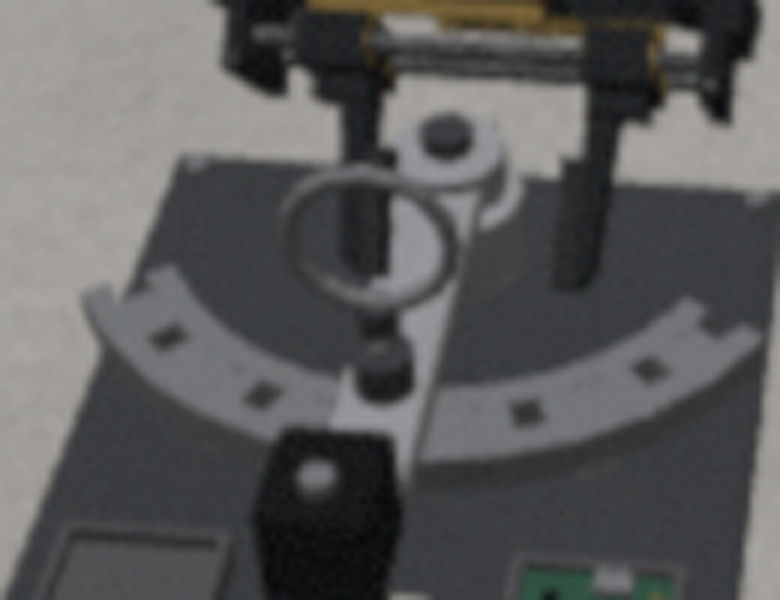

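Request:
servo_tool(deltas=[{"dx":-0.03,"dy":0,"dz":-0.03,"ax":0,"ay":0,"az":0,"hand":60},{"dx":-0.06,"dy":0,"dz":-0.06,"ax":0,"ay":0,"az":0,"hand":60},{"dx":-0.09,"dy":0,"dz":-0.09,"ax":0,"ay":0,"az":0,"hand":60},{"dx":-0.1,"dy":0,"dz":-0.1,"ax":0,"ay":0,"az":0,"hand":60},{"dx":-0.1,"dy":0,"dz":-0.1,"ax":0,"ay":0,"az":0,"hand":60}])

```text
clock: 5.75
tool_pos: [0.6068, -0.0126, 0.1566]
eef_rot: [0.076, 0.921, -0.032, 0.381]
contact_force: [-4.5, 1.7, -5.2]
opening: 0.683
```

```bash
python3 -c "
from h import *
p,R=pose(PSI0,.007,.0375,zc=.152);delta(p,R);look(5)"
```

```text
clock 5.75 pos [ 0.6068 -0.0126  0.1566] F [-4.51  1.71 -5.25] open 60.2
d [-0.009  0.024  0.   ] a [-0.013 -0.006  0.001]
```

View pics/scene5.png

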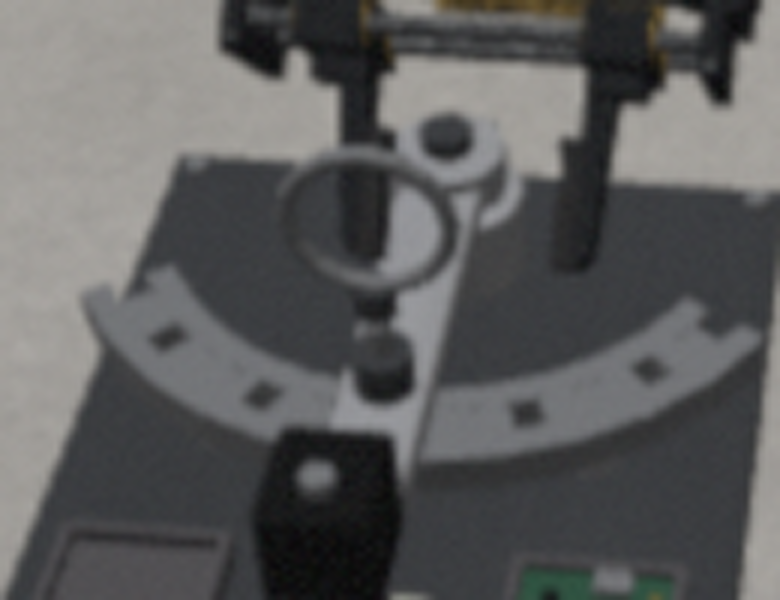

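View pics/top5.png

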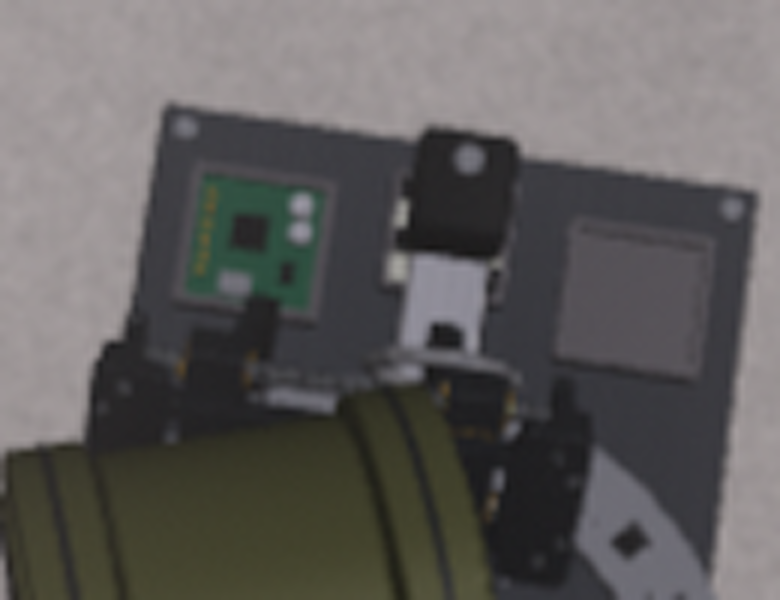

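```bash
python3 -c "
from h import *
m=eyes.camera_model('scene');T=np.linalg.inv(m['pose'])
for z in (.126,.136,.146):
    q=T@[.606,-.049,z,1]; print((-q[1]/-q[2])*m['fy']+m['cy'])
for f in range(0,23,2):
    psi=PSI0+np.radians(f); p,R=pose(psi,.007,.0355,zc=.152); s=r.get_state();R0=Ro.from_quat(s['eef_rot']);_,Rb=pose(PSI0,.007,.0355); pb,_=pose(PSI0,.007,.0355,zc=.152)
    print(f,(R0.inv().apply(p-pb)/.06).round(3),((R0.inv()*(R*Rb.inv())*R0).as_rotvec(degrees=True)/6).round(3))
"
```

```text
222.70374021437826
219.1092119004421
215.46554917831375
0 [0. 0. 0.] [0. 0. 0.]
2 [ 0.016  0.075 -0.016] [-0.236 -0.    -0.236]
4 [ 0.033  0.15  -0.033] [-0.471 -0.001 -0.472]
6 [ 0.052  0.223 -0.052] [-0.707 -0.001 -0.708]
8 [ 0.073  0.296 -0.074] [-0.942 -0.002 -0.943]
10 [ 0.096  0.367 -0.096] [-1.178 -0.002 -1.179]
12 [ 0.12   0.438 -0.121] [-1.413 -0.002 -1.415]
14 [ 0.147  0.507 -0.147] [-1.649 -0.003 -1.651]
16 [ 0.175  0.574 -0.175] [-1.884 -0.003 -1.887]
18 [ 0.204  0.641 -0.205] [-2.12  -0.003 -2.123]
20 [ 0.236  0.705 -0.236] [-2.355 -0.004 -2.359]
22 [ 0.268  0.769 -0.269] [-2.591 -0.004 -2.594]
```

Request:
servo_tool(deltas=[{"dx":0.016,"dy":0.075,"dz":-0.016,"ax":-0.236,"ay":0,"az":-0.236,"hand":60},{"dx":0.033,"dy":0.15,"dz":-0.033,"ax":-0.471,"ay":0,"az":-0.472,"hand":60},{"dx":0.052,"dy":0.223,"dz":-0.052,"ax":-0.707,"ay":0,"az":-0.708,"hand":60},{"dx":0.073,"dy":0.296,"dz":-0.074,"ax":-0.942,"ay":0,"az":-0.943,"hand":60},{"dx":0.096,"dy":0.367,"dz":-0.096,"ax":-1.178,"ay":0,"az":-1.179,"hand":60},{"dx":0.12,"dy":0.438,"dz":-0.121,"ax":-1.413,"ay":0,"az":-1.415,"hand":60},{"dx":0.147,"dy":0.507,"dz":-0.147,"ax":-1.649,"ay":0,"az":-1.651,"hand":60},{"dx":0.16,"dy":0.54,"dz":-0.16,"ax":-1.766,"ay":0,"az":-1.769,"hand":60},{"dx":0.16,"dy":0.54,"dz":-0.16,"ax":-1.766,"ay":0,"az":-1.769,"hand":60}])

```text
clock: 6.98
tool_pos: [0.5983, 0.0203, 0.1562]
eef_rot: [-0.044, 0.923, 0.017, 0.381]
contact_force: [-5.5, -0.2, -6.2]
opening: 0.68
```

```bash
python3 -c "
from h import *
p,R=pose(PSI0+np.radians(22),.007,.0355,zc=.152);delta(p,R);look(6)"
```

```text
clock 6.975 pos [0.5983 0.0203 0.1562] F [-5.51 -0.24 -6.15] open 59.9
d [ 0.045  0.271 -0.063] a [-0.859 -0.022 -0.827]
```

View pics/scene6.png

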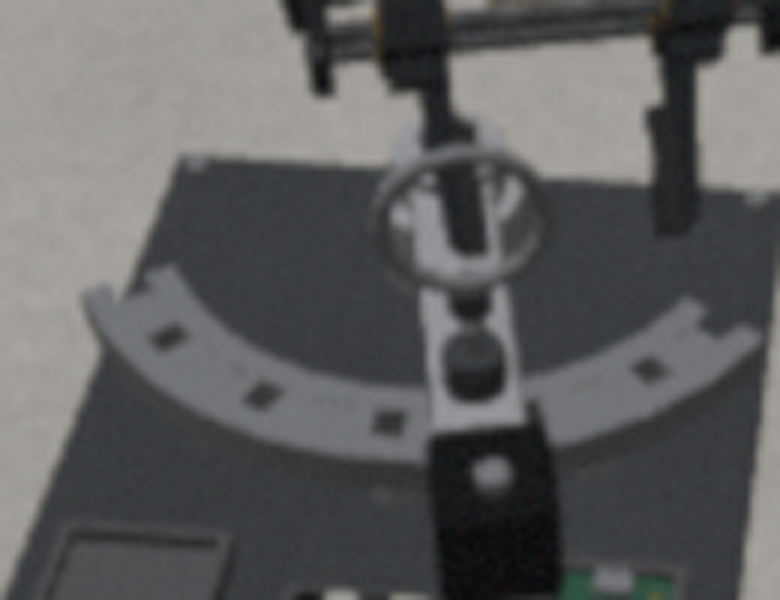

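View pics/top6.png

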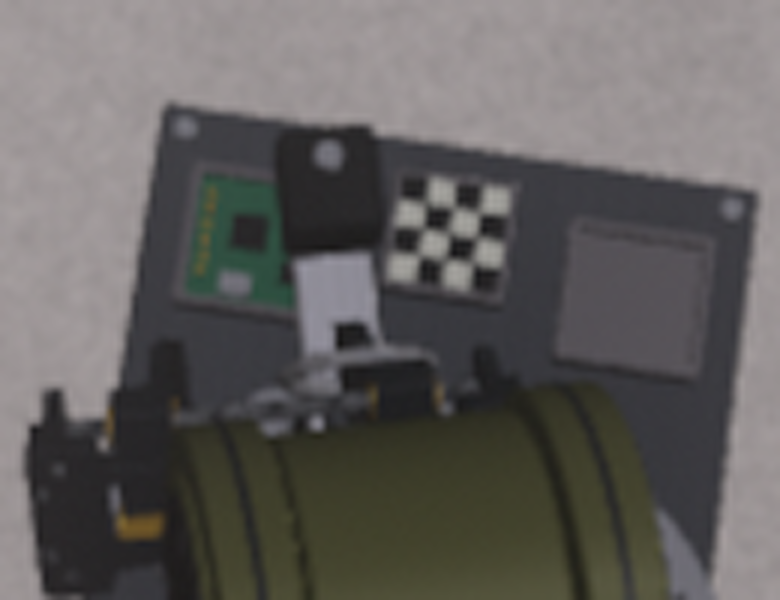

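```bash
cat >> h.py <<'E'
def scr(s,t):
    f=lambda a,o:(a[0]/6-.42+o[0],a[1]/6-.42+o[1])
    p,e=tri(f(s,(170,180)),f(t,(235,150)));d=p[:2]-PV
    print("screw",p.round(4),e.round(4),"ang",np.degrees(np.arctan2(d[1],d[0])).round(2))
E
python3 -c "
from h import *
scr((318,477),(468,158));scr((492,474),(329,153))"
```

```text
screw [ 0.7026 -0.0642  0.1154] 0.0031 ang -9.2
screw [ 0.7053 -0.0069  0.1157] 0.0028 ang 4.94
```

Request:
servo_tool(deltas=[{"dx":0.01,"dy":0.07,"dz":-0.01,"ax":-0.21,"ay":0,"az":-0.21,"hand":60},{"dx":0.02,"dy":0.135,"dz":-0.02,"ax":-0.43,"ay":0,"az":-0.42,"hand":60},{"dx":0.04,"dy":0.2,"dz":-0.04,"ax":-0.64,"ay":0,"az":-0.63,"hand":60},{"dx":0.05,"dy":0.25,"dz":-0.055,"ax":-0.8,"ay":0,"az":-0.79,"hand":60},{"dx":0.055,"dy":0.27,"dz":-0.06,"ax":-0.86,"ay":0,"az":-0.84,"hand":60},{"dx":0.055,"dy":0.27,"dz":-0.06,"ax":-0.86,"ay":0,"az":-0.84,"hand":60},{"dx":0.055,"dy":0.27,"dz":-0.06,"ax":-0.86,"ay":0,"az":-0.84,"hand":60}])

```text
clock: 7.95
tool_pos: [0.5914, 0.0352, 0.156]
eef_rot: [-0.102, 0.919, 0.041, 0.379]
contact_force: [-7.0, -1.0, -5.1]
opening: 0.681
```

```bash
python3 -c "
from h import *
p,R=pose(PSI0+np.radians(22),.007,.0355,zc=.152);delta(p,R);look(7)"
```

```text
clock 7.95 pos [0.5914 0.0352 0.156 ] F [-6.97 -0.99 -5.08] open 60.0
d [-0.023  0.011  0.   ] a [-0.011 -0.038  0.007]
```

View pics/scene7.png

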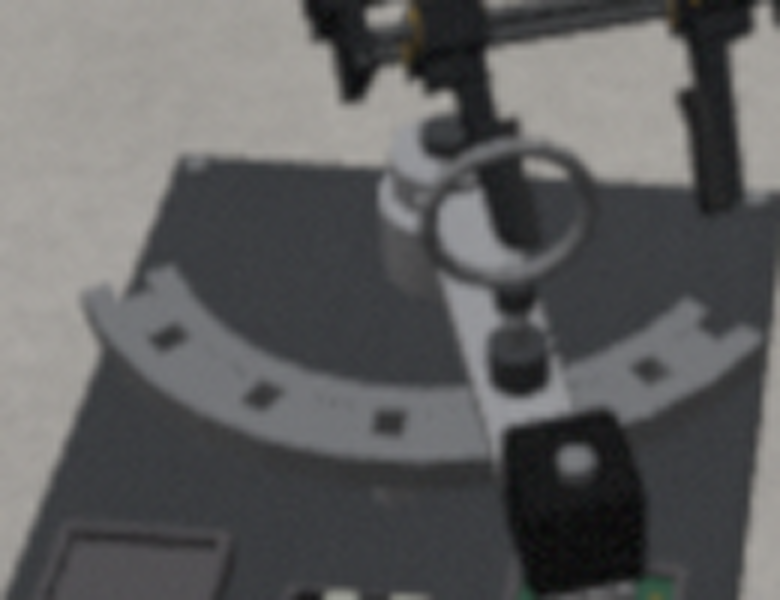

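View pics/top7.png

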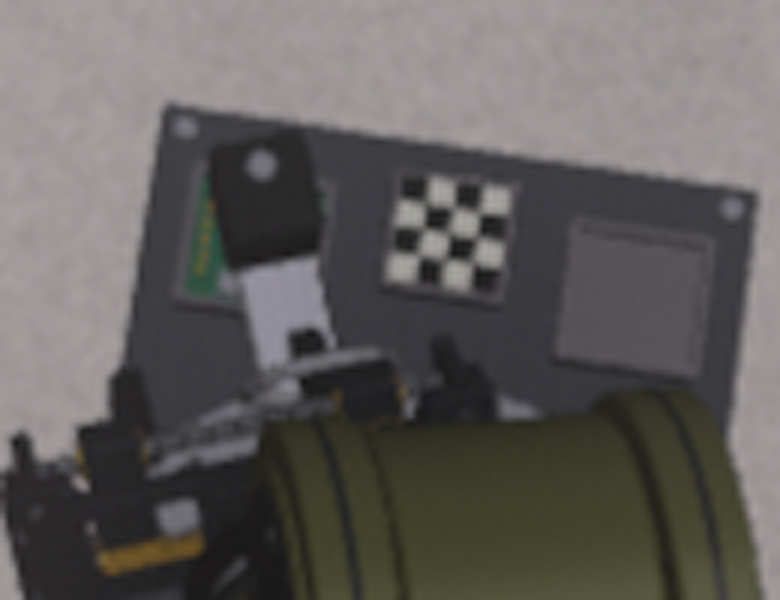

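```bash
python3 -c "
from h import *
scr((318,477),(468,158));scr((575,461),(261,164))"
```

```text
screw [ 0.7026 -0.0642  0.1154] 0.0031 ang -9.2
screw [0.7009 0.0208 0.1156] 0.002 ang 11.86
```

Request:
servo_tool(deltas=[{"dx":0.02,"dy":0,"dz":0.02,"ax":0,"ay":0,"az":0,"hand":60},{"dx":0.04,"dy":0,"dz":0.04,"ax":0,"ay":0,"az":0,"hand":60},{"dx":0.06,"dy":0,"dz":0.06,"ax":0,"ay":0,"az":0,"hand":60},{"dx":0.07,"dy":0,"dz":0.07,"ax":0,"ay":0,"az":0,"hand":60},{"dx":0.07,"dy":0,"dz":0.07,"ax":0,"ay":0,"az":0,"hand":60},{"dx":0.07,"dy":0,"dz":0.07,"ax":0,"ay":0,"az":0,"hand":60}])

```text
clock: 8.8
tool_pos: [0.5914, 0.0352, 0.1501]
eef_rot: [-0.102, 0.919, 0.041, 0.379]
contact_force: [-6.4, -1.5, -5.1]
opening: 0.681
```

```bash
python3 -c "
from h import *
p,R=pose(PSI0+np.radians(22),.007,.0355,zc=.152);delta(p,R)"
```

```text
clock 8.8 pos [0.5914 0.0352 0.1501] F [-6.44 -1.47 -5.06] open 60.0
d [-0.091  0.01  -0.07 ] a [-0.011 -0.037  0.008]
```

Request:
servo_tool(deltas=[{"dx":0.02,"dy":0,"dz":0.02,"ax":0,"ay":0,"az":0,"hand":60},{"dx":0.02,"dy":0,"dz":0.02,"ax":0,"ay":0,"az":0,"hand":60},{"dx":0.02,"dy":0,"dz":0.02,"ax":0,"ay":0,"az":0,"hand":60}])

```text
clock: 9.18
tool_pos: [0.5914, 0.0352, 0.1484]
eef_rot: [-0.102, 0.919, 0.041, 0.379]
contact_force: [-6.3, -1.5, -6.2]
opening: 0.684
```

```bash
python3 -c "
from h import *
print(r.get_state()['contact_force']);look(8)"
```

```text
[-6.30049975 -1.51481074 -6.22466402]
```

View pics/scene8.png

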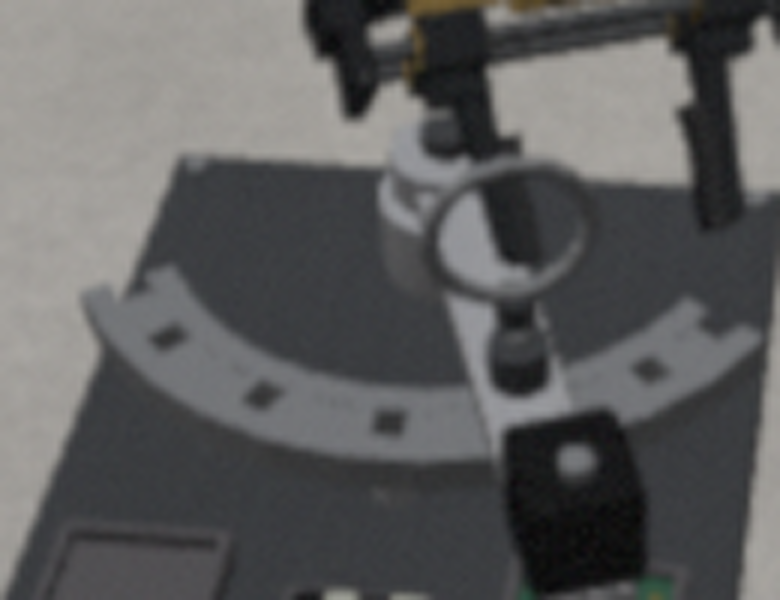

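Request:
servo_tool(deltas=[{"dx":0.015,"dy":0,"dz":0.015,"ax":0,"ay":0,"az":0,"hand":60},{"dx":0.03,"dy":0,"dz":0.03,"ax":0,"ay":0,"az":0,"hand":60},{"dx":0.03,"dy":0,"dz":0.03,"ax":0,"ay":0,"az":0,"hand":60},{"dx":0.03,"dy":0,"dz":0.03,"ax":0,"ay":0,"az":0,"hand":60}])

```text
clock: 9.78
tool_pos: [0.5913, 0.0358, 0.1459]
eef_rot: [-0.102, 0.919, 0.042, 0.379]
contact_force: [-7.8, -2.0, -4.9]
opening: 0.68
```

```bash
python3 -c "
from h import *
print(r.get_state()['contact_force'],r.get_state()['clock']);look(9)"
```

```text
[-7.8399339  -1.98596335 -4.88236311] 9.775
```

View pics/scene9.png

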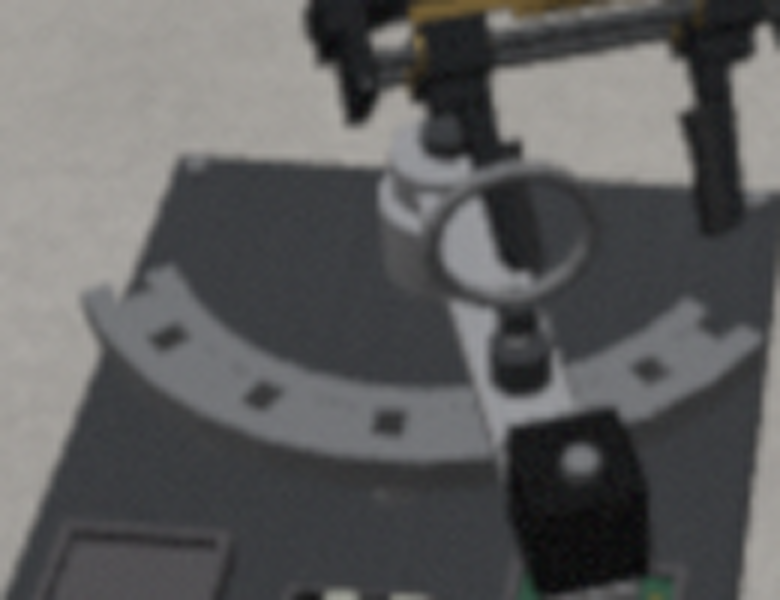

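Request:
servo_tool(deltas=[{"dx":0.02,"dy":0.005,"dz":0.02,"ax":0,"ay":0,"az":0,"hand":60},{"dx":0.04,"dy":0.01,"dz":0.04,"ax":0,"ay":0,"az":0,"hand":60},{"dx":0.06,"dy":0.01,"dz":0.06,"ax":0,"ay":0,"az":0,"hand":60},{"dx":0.08,"dy":0.01,"dz":0.08,"ax":0,"ay":0,"az":0,"hand":60},{"dx":0.1,"dy":0.01,"dz":0.1,"ax":0,"ay":0,"az":0,"hand":60},{"dx":0.1,"dy":0.01,"dz":0.1,"ax":0,"ay":0,"az":0,"hand":60}])

```text
clock: 10.62
tool_pos: [0.5919, 0.0362, 0.1381]
eef_rot: [-0.102, 0.919, 0.041, 0.38]
contact_force: [-7.4, -0.4, -3.3]
opening: 0.679
```

```bash
python3 -c "
from h import *
print(r.get_state()['contact_force'],r.get_state()['clock']);look(10)"
```

```text
[-7.39142031 -0.38403287 -3.29564724] 10.625
```

View pics/scene10.png

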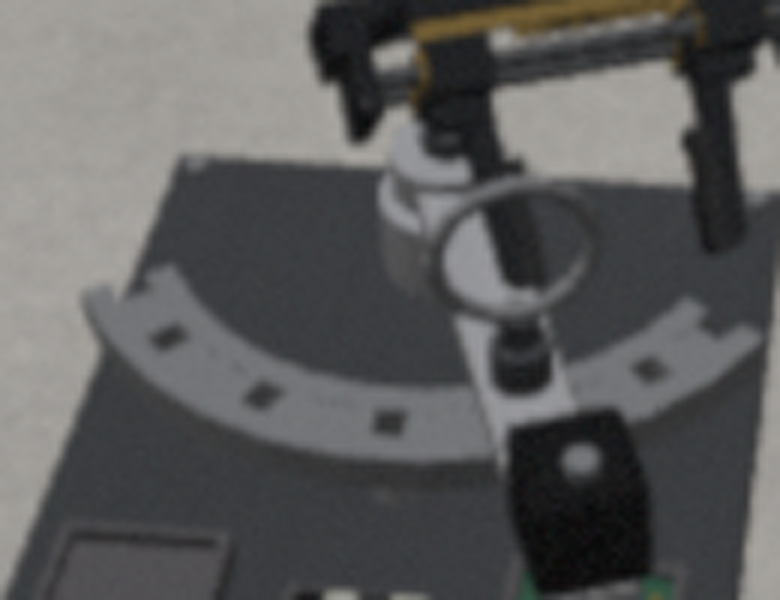

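View pics/top10.png

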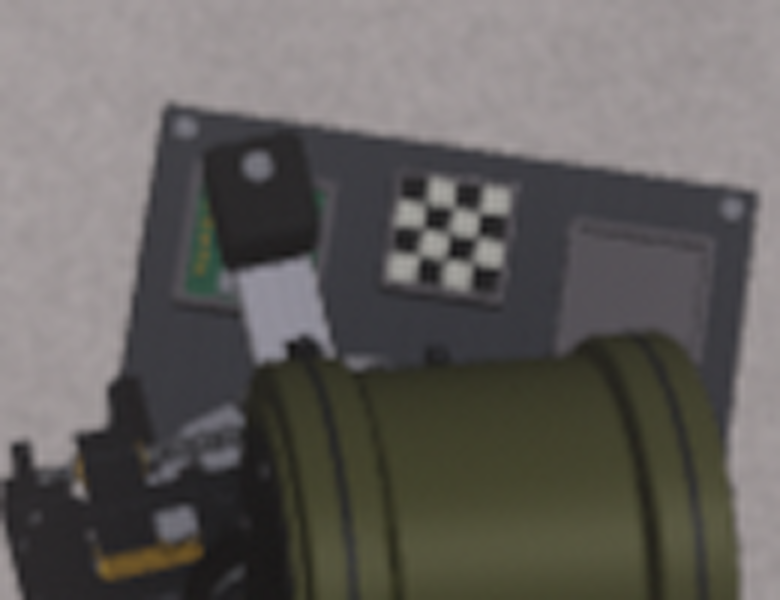

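Request:
servo_tool(deltas=[{"dx":0.02,"dy":0,"dz":0.02,"ax":0,"ay":0,"az":0,"hand":60},{"dx":0.04,"dy":0,"dz":0.04,"ax":0,"ay":0,"az":0,"hand":60},{"dx":0.06,"dy":0,"dz":0.06,"ax":0,"ay":0,"az":0,"hand":60},{"dx":0.08,"dy":0,"dz":0.08,"ax":0,"ay":0,"az":0,"hand":60},{"dx":0.1,"dy":0,"dz":0.1,"ax":0,"ay":0,"az":0,"hand":60},{"dx":0.12,"dy":0,"dz":0.12,"ax":0,"ay":0,"az":0,"hand":60},{"dx":0.12,"dy":0,"dz":0.12,"ax":0,"ay":0,"az":0,"hand":60}])

```text
clock: 11.6
tool_pos: [0.5927, 0.0379, 0.1278]
eef_rot: [-0.103, 0.918, 0.043, 0.38]
contact_force: [0.3, -0.4, -0.2]
opening: 0.677
```

```bash
python3 -c "
from h import *
print(r.get_state()['contact_force'],r.get_state()['clock']);look(11)"
```

```text
[ 0.30062736 -0.35783846 -0.2166317 ] 11.6
```

View pics/scene11.png

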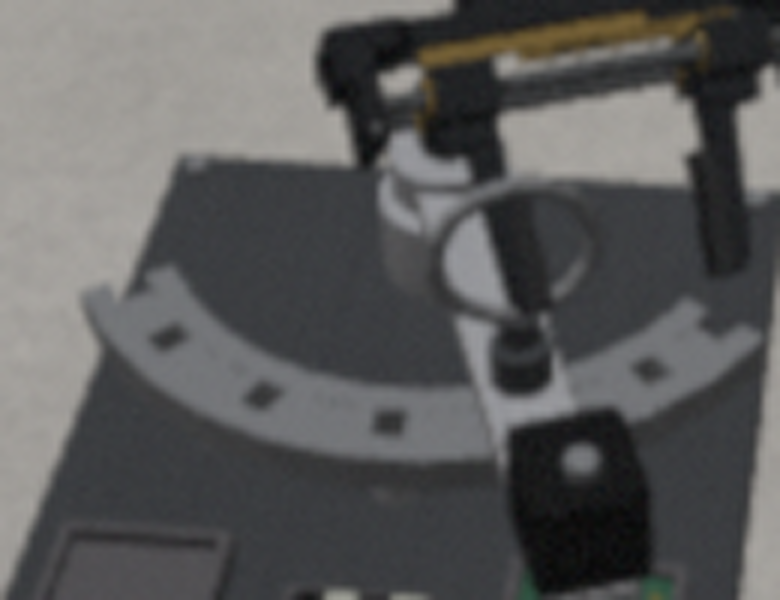

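Request:
servo_tool(deltas=[{"dx":0,"dy":0,"dz":-0.1,"ax":0,"ay":0,"az":0,"hand":60},{"dx":0,"dy":0,"dz":-0.25,"ax":0,"ay":0,"az":0,"hand":60},{"dx":0,"dy":0,"dz":-0.45,"ax":0,"ay":0,"az":0,"hand":60},{"dx":0,"dy":0,"dz":-0.7,"ax":0,"ay":0,"az":0,"hand":60},{"dx":0,"dy":0,"dz":-1.0,"ax":0,"ay":0,"az":0,"hand":60},{"dx":0,"dy":0,"dz":-1.3,"ax":0,"ay":0,"az":0,"hand":60},{"dx":0,"dy":0,"dz":-1.6,"ax":0,"ay":0,"az":0,"hand":60},{"dx":0,"dy":0,"dz":-1.8,"ax":0,"ay":0,"az":0,"hand":60},{"dx":0,"dy":0,"dz":-1.8,"ax":0,"ay":0,"az":0,"hand":60}])

```text
clock: 12.82
tool_pos: [0.5289, 0.0239, 0.1962]
eef_rot: [-0.101, 0.918, 0.041, 0.381]
contact_force: [0.2, 0.4, -1.4]
opening: 0.678
```

```bash
python3 -c "
from h import *
print(r.get_state()['contact_force'],r.get_state()['clock']);look(12)
m=eyes.camera_model('scene');T=np.linalg.inv(m['pose'])
for psi in (PSI0,PSI0+.384):
  for z in (.126,.130,.138):
    q=T@[PV[0]+.135*np.cos(psi),PV[1]+.135*np.sin(psi),z,1]; print(((q[0]/-q[2]*m['fx']+m['cx'])-170)*6,((-q[1]/-q[2])*m['fy']+m['cy']-180)*6)
"
```

```text
[ 0.22168129  0.38511445 -1.36214952] 12.825
363.9066821538915 256.57335117142725
362.9761469070467 247.98110596611667
361.0998934382987 230.65642114041032
509.5769069792214 247.7545618384995
509.04192636797114 239.16355023415235
507.9632617457811 221.8417630673669
```

View pics/scene12.png

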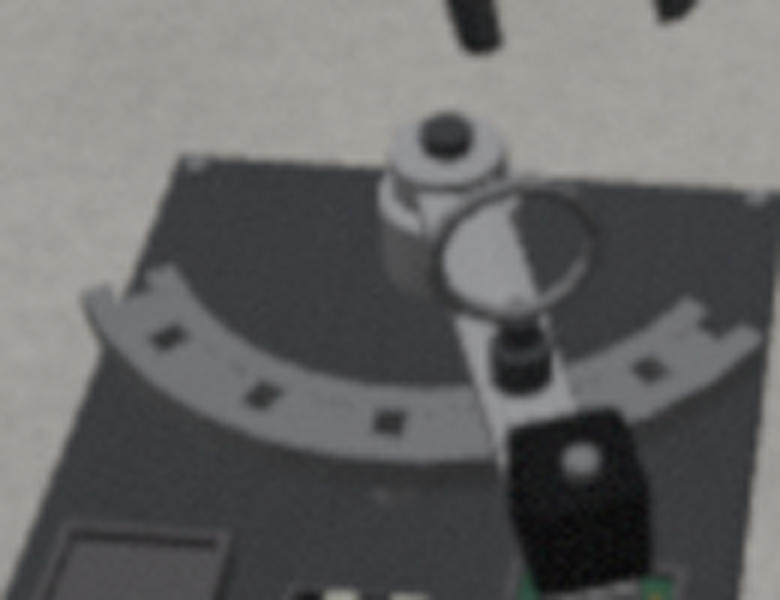

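View pics/top12.png

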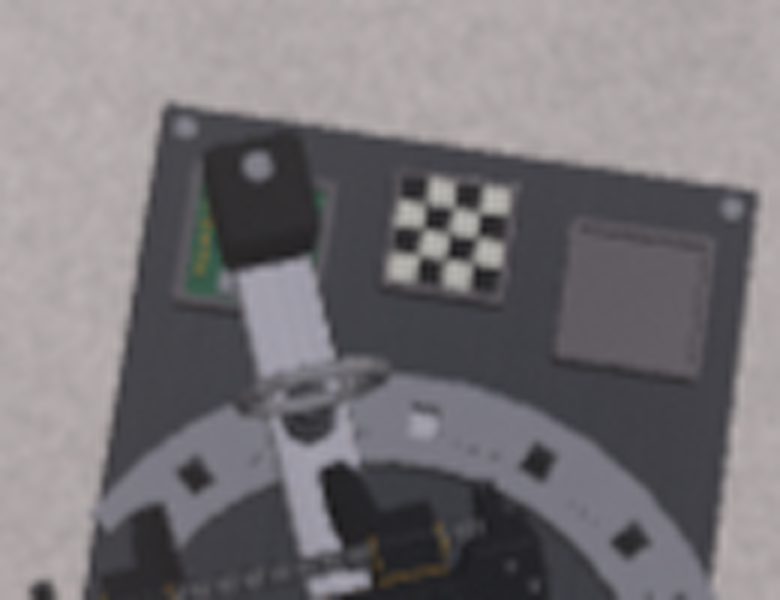

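```bash
python3 -c "
from h import *
scr((318,477),(468,158));scr((581,460),(258,165))
a=cv2.imread('pics/scene2.png')[165:420,270:480];b=cv2.imread('pics/scene12.png')[155:410,420:630]
cv2.imwrite('pics/cmp.png',cv2.resize(cv2.hconcat([a,b]),None,fx=1.85,fy=1.85))
# residual: also delta for retreat
print(r.get_state()['qd'].round(4))
"
```

```text
screw [ 0.7026 -0.0642  0.1154] 0.0031 ang -9.2
screw [0.7005 0.0225 0.1156] 0.0028 ang 12.27
[-0.1054 -0.0337  0.2459  0.0005  0.141  -0.0449 -0.1673]
```

View pics/cmp.png

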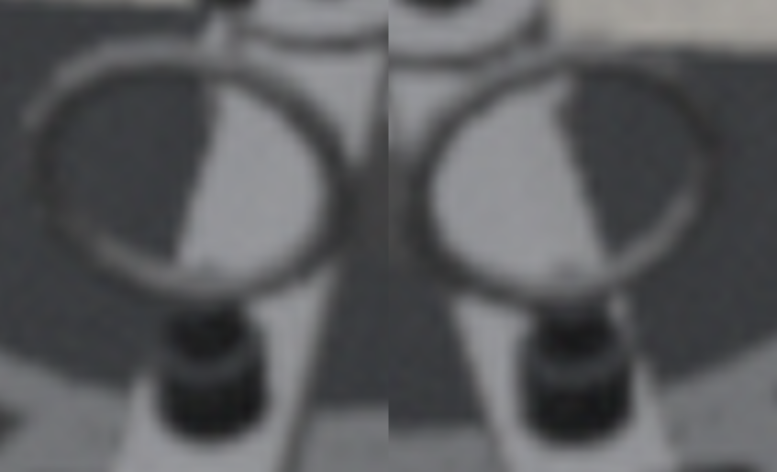

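The ring and its collar look the same as at the start: the distance from ring bottom to collar bottom is about 140 px in both images, so the pin is home. I'll back off a little more and let the arm settle.

Request:
servo_tool(deltas=[{"dx":0,"dy":0,"dz":-0.3,"ax":0,"ay":0,"az":0,"hand":60},{"dx":0,"dy":0,"dz":-0.6,"ax":0,"ay":0,"az":0,"hand":60},{"dx":0,"dy":0,"dz":-0.7,"ax":0,"ay":0,"az":0,"hand":60},{"dx":0,"dy":0,"dz":-0.7,"ax":0,"ay":0,"az":0,"hand":60},{"dx":0,"dy":0,"dz":-0.7,"ax":0,"ay":0,"az":0,"hand":60},{"dx":0,"dy":0,"dz":-0.7,"ax":0,"ay":0,"az":0,"hand":60},{"dx":0,"dy":0,"dz":-0.7,"ax":0,"ay":0,"az":0,"hand":60}])

```text
clock: 13.8
tool_pos: [0.5141, 0.017, 0.2291]
eef_rot: [-0.102, 0.92, 0.043, 0.375]
contact_force: [-0.3, 0.2, -0.2]
opening: 0.682
```

```bash
python3 -c "
from h import *
s=r.get_state();print(s['contact_force'],s['clock'],s['qd'].round(3))
for n in ('scene','top'):
    im,d=eyes.snapshot(n);cv2.imwrite(f'pics/{n}_end.png',im[:,:,::-1])
"
```

```text
[-0.30038955  0.15465417 -0.15859768] 13.8 [ 0.005  0.007 -0.005 -0.001 -0.003  0.002  0.002]
```

View pics/scene_end.png

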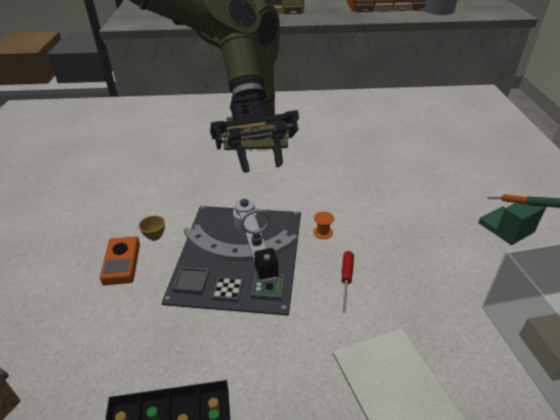

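View pics/top_end.png

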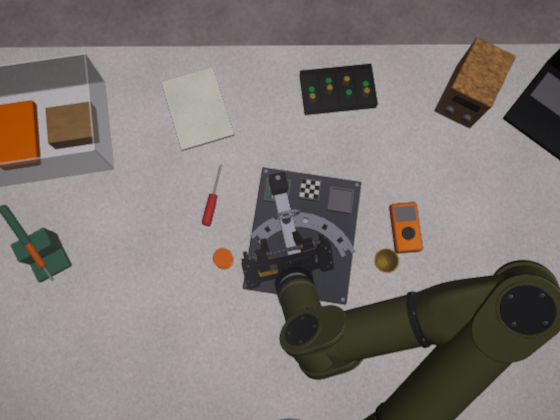

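The camera, near (265,262) in the scene view, stands over the board. The loose items are at the same pixels as at the start, and the hand is clear with almost no force on it.

```bash
python3 -c "
from plant import r
print(r.finish_job())"
```

```text
the job is handed in; nothing more can be done
None
```

The arm is swung one hole to the left, so the camera stands over the circuit board, and the pin is back home. The job was handed in at about 13.9 s with no verdict reported. I put one open fingertip through the ring, tilted about 45°, lifted the pin about 17 mm and swung the arm. I then lowered the pin into the hole and drew the finger back out.

**Last checks:**
- **Swing:** triangulating the camera's screw gave about 21.5°, against 22° nominal. That is about at the edge of the pin's 0.46° play and within my measuring error of about 0.5°.
- **Pin:** the distance from ring to collar in the scene view is the same as at the start, so the pin is home to within about 1 mm.
- **Forces:** the wrist force never read above about 10 N after any move. It was 0.4 N at the end, with the hand well clear of the fixture.
- **Loose things:** the spool, pot, driver and meter are at the same pixels as before.

**Disagreements:**
- The two camera views differed by about 2–4 mm.
- As the pin entered the hole, the arm moved on by itself by about 0.4°.

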